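# Put the mixed-up pantry shelf back in order by way of the free mat

### The job

The things on this pantry shelf got mixed up: rearrange them so that each one (two bottles, tea tin, sugar jar) stands upright in the middle of the round mat that has the colour of its cap or lid, and the cork mat is empty again. Use the cork mat as the only parking place on the way: never stand anything on the bare shelf, and never tip anything over. Leave the mate gourd where it is.

Things in the scene. Friction and masses are not known exactly. Their poses are not given: they have to be found in the camera images.
- bottle_blue: upright empty clear plastic bottle, 150 mm high, body 60 mm in diameter up to 95 mm, then a shoulder to a 34 mm neck, and a round blue twist cap on top, 38 mm in diameter, from 128 to 150 mm above the underside (a good place to grip); about 45 g; origin at the centre of its underside, z up
- bottle_red: upright empty clear plastic bottle, 150 mm high, body 60 mm in diameter up to 95 mm, then a shoulder to a 34 mm neck, and a round red twist cap on top, 38 mm in diameter, from 128 to 150 mm above the underside (a good place to grip); about 45 g; origin at the centre of its underside, z up
- tea_tin: upright round aluminium tea tin with a fixed yellow lid, 90 mm high; body 60 mm in diameter, lid 62 mm in diameter from 68 to 90 mm above the underside; about 120 g; origin at the centre of its underside, z up
- sugar_jar: upright round glass sugar jar with a fixed green lid, 82 mm high; body 60 mm in diameter, lid 62 mm in diameter from 60 to 82 mm above the underside; about 250 g; origin at the centre of its underside, z up
- mat_blue: round blue shelf mat, fixed, 94 mm in diameter, 6 mm thick, lying flat on the shelf: home of the blue-capped bottle; origin at the centre of its underside, on the shelf surface (its top is 6 mm higher)
- mat_red: round red shelf mat, fixed, 94 mm in diameter, 6 mm thick, lying flat on the shelf: home of the red-capped bottle; origin at the centre of its underside, on the shelf surface (its top is 6 mm higher)
- mat_yellow: round yellow shelf mat, fixed, 94 mm in diameter, 6 mm thick, lying flat on the shelf: home of the yellow-lidded tea tin; origin at the centre of its underside, on the shelf surface (its top is 6 mm higher)
- mat_green: round green shelf mat, fixed, 94 mm in diameter, 6 mm thick, lying flat on the shelf: home of the green-lidded sugar jar; origin at the centre of its underside, on the shelf surface (its top is 6 mm higher)
- mat_cork: round natural cork shelf mat, fixed, 94 mm in diameter, 6 mm thick, lying flat on the shelf: the free place, empty at the start and again at the end; origin at the centre of its underside, on the shelf surface (its top is 6 mm higher)
- mate: dark brown ceramic mate gourd with a cream band, open on top, 80 mm in diameter, 75 mm high, standing on the bare shelf among the mats; to be left alone; origin at the centre of its underside, z up
Things that resemble listed ones, but are neither listed nor needed, are in the scene too. What is shaped like the sugar_jar but purple is not meant. What is shaped like the bottle_blue but purple is not meant.

How it is judged:
On the way:
1. one of the four things has been parked upright on the cork mat and let go (((horizontal distance between bottle_blue and mat_cork below 0.03 m and height (world z) of bottle_blue between 0.003 and 0.01 m and angle between bottle_blue's own z axis and vertical below 0.1 rad and contact force between bottle_blue and the fingers below 0.05 N) or (horizontal distance between bottle_red and mat_cork below 0.03 m and height (world z) of bottle_red between 0.003 and 0.01 m and angle between bottle_red's own z axis and vertical below 0.1 rad and contact force between bottle_red and the fingers below 0.05 N) or (horizontal distance between tea_tin and mat_cork below 0.03 m and height (world z) of tea_tin between 0.003 and 0.01 m and angle between tea_tin's own z axis and vertical below 0.1 rad and contact force between tea_tin and the fingers below 0.05 N) or (horizontal distance between sugar_jar and mat_cork below 0.03 m and height (world z) of sugar_jar between 0.003 and 0.01 m and angle between sugar_jar's own z axis and vertical below 0.1 rad and contact force between sugar_jar and the fingers below 0.05 N))), for 0.2 s.
At the end, for the whole second after the job is handed in: Each of the four things stands on the mat of its cap or lid colour, centred within 15 mm, upright within 0.1 rad, underside 3 to 10 mm above the shelf, at rest; so the cork mat is empty. The mate gourd is within 20 mm of its start (horizontal distance between bottle_blue and mat_blue below 0.015 m and height (world z) of bottle_blue between 0.003 and 0.01 m and angle between each of bottle_blue, bottle_red, tea_tin, sugar_jar's own z axis and vertical below 0.1 rad and linear speed of each of bottle_blue, bottle_red, tea_tin, sugar_jar below 0.02 m/s and angular speed of each of bottle_blue, bottle_red, tea_tin, sugar_jar below 0.2 rad/s and horizontal distance between bottle_red and mat_red below 0.015 m and height (world z) of bottle_red between 0.003 and 0.01 m and horizontal distance between tea_tin and mat_yellow below 0.015 m and height (world z) of tea_tin between 0.003 and 0.01 m and horizontal distance between sugar_jar and mat_green below 0.015 m and height (world z) of sugar_jar between 0.003 and 0.01 m and distance of mate from where it was at the start of the episode below 0.02 m); the robot touches nothing.
It fails at once if the bottle blue was tipped over or stood on the bare shelf (angle between bottle_blue's own z axis and vertical above 0.6 rad or height (world z) of bottle_blue below 0.003 m).
It fails at once if the bottle red was tipped over or stood on the bare shelf (angle between bottle_red's own z axis and vertical above 0.6 rad or height (world z) of bottle_red below 0.003 m).
It fails at once if the tea tin was tipped over or stood on the bare shelf (angle between tea_tin's own z axis and vertical above 0.6 rad or height (world z) of tea_tin below 0.003 m).
It fails at once if the sugar jar was tipped over or stood on the bare shelf (angle between sugar_jar's own z axis and vertical above 0.6 rad or height (world z) of sugar_jar below 0.003 m).
It fails at once if the mate gourd was shifted or tipped (distance of mate from where it was at the start of the episode above 0.03 m or angle between mate's own z axis and vertical above 0.4 rad).
It also fails if it takes over 112 s, if anything falls off the work surface, if the arm or the gripper's body presses on something with over 40 N, if the wrist force passes 120 N, or if a joint passes its speed limit or range.

### The arm

A 6-joint arm with a two-finger parallel gripper is mounted at the origin on the work surface. World frame = base frame: x ahead of the robot, y to its left, z up, the work surface at z = 0. Lengths are in m, angles in rad, forces in N, time in s.
With the tool pointing down it reaches from about 0.225 to 0.875 m from the base axis. Payload 3.4 kg.
Tool frame: the origin (TCP) lies midway between the tips of the shut fingers; the grasp point (between the pads) lies 19 mm behind it (manip.grip_point_offset is the distance from the TCP to the grasp point, in m); x points along the fingers, y is the direction in which the jaws open and shut, and the axes are right-handed (so a half turn about x gives the same grasp; the last joint's range is limited). The gripper opens to 85 mm and grips with 20 to 120 N. Pads are 22 mm wide; open, the fingers measure 114 mm over their backs; the gripper's body (76 mm by 85 mm) begins 54 mm behind the grasp point. The pads swing forward as they close: fully open they stand 13 mm farther back than shut.
Start: joints at [-1.34, 0.276, 1.505, -0, 1.361, -0.121], TCP at [0.198, -0.54, 0.231] pointing down, gripper open.
Joint ranges: [-2.89, 2.89], [-0.75, 2.08], [0.22, 2.7], [-1.18, 4.32], [0.11, 2.71], [-2.7, 2.7]. Speed limits (rad/s): [2.57, 2.57, 3.14, 3.14, 3.14, 3.14].

### API

Orientations are given as a unit quaternion [w, x, y, z].
In Python, from rig import manip gives the robot as it stands.
- The arm moves only by the shell command python3 -m crank 'ROWS' [FORCE]. ROWS is a JSON object of lists of equal length, an entry for each row: "grip": the opening, from 0 (shut) to 1 (fully open); "slide": the shift along the world's x, y, z in cm, a list of three; "roll": the turn about the world's z in degrees. In form: {"grip": [grip, ...], "slide": [[dx, dy, dz], ...], "roll": [roll, ...]}. A call has 1 to 20 rows; each row is the pose to reach, as a shift and turn from the pose commanded when the call began; what a row does not reach only later rows make up. A row lasts 1/10 s, in which the tool goes at most 50 mm and 8.59 degrees, less where a joint would pass 70% of its speed; a pose out of reach is approached as far as the arm can. A call with a gripper value outside its range is refused whole. The fingers move at their own pace and stop on an object; FORCE is the grip in N (left out, the last holds). Time passes only in rows, so rows that repeat a pose let the fingers close. It gives the time, the measured TCP pose, the force and the opening at its end, in the units of the state.
- manip.get_state(): the state, without advancing time (a new reading comes with each control period).
- manip.get_image(name): name is "side" or "top"; returns a dict with "frame" (420x560x3 uint8, red, green, blue), "K" (3x3 intrinsics, pixels), "R" (3x3) and "t" (3): a world point X has camera coordinates R X + t. Camera axes: x right, y down, z forward; pixel columns grow to the right and rows downward; lengths in m; the calibration is good to about 2 mm. A picture is of the moment at which its call begins. There is no depth.
- manip.sign_off(): hands the job in, once; it reports no verdict.
The state is a dict: "clock": time; "qpos": joint angles; "qd": joint speeds; "effort": joint torques, N m; "position": TCP position; "ee_rot": TCP orientation; "contact_force": force on the tool from outside, world axes, zero at the start; "moment": the same for the moment, N m; "width": finger opening in m.
Only numpy, scipy, OpenCV 4.12 (cv2) and the standard library are available. Lean on these libraries where they do the work, as an engineer would, in place of code of your own. Each camera call takes 0.05 s, during which the arm holds its last target. There are 200 camera calls.

## Working session

There is one attempt and no reset: what is moved stays moved. The work goes in short steps, Python scripts to look and compute and a shell command to move; the robot and the scene stay as the last step left them, time stands still between calls to the robot, and variables do not carry over. Pictures are saved under pics/ and viewed, on a budget of 14 in all, crops included, one or two more only if the job needs it, and the job is handed in when it is done.

```bash
mkdir -p pics
python3 - <<'E'
from rig import manip
import cv2
for n in("top","side"):
    im=manip.get_image(n); cv2.imwrite(f"pics/{n}0.png",im["frame"][:,:,::-1]); print(n,im["K"],im["R"],im["t"])
print(manip.get_state())
E
```

```text
top [[393.07661482   0.         284.247158  ]
 [  0.         393.07661482 211.45659461]
 [  0.           0.           1.        ]] [[ 0.02252013 -0.9997332  -0.00513514]
 [-0.99660508 -0.02204222 -0.07932506]
 [ 0.0791907   0.00690411 -0.99683558]] [0.01825808 0.55919646 0.88631439]
side [[391.05803457   0.         279.4154343 ]
 [  0.         391.05803457 201.34209668]
 [  0.           0.           1.        ]] [[-0.94121077 -0.3371214  -0.0217127 ]
 [-0.20935276  0.63252144 -0.74571312]
 [ 0.2651296  -0.69732761 -0.66591329]] [0.51219563 0.13115707 0.83666075]
{'clock': 0.1, 'qpos': array([-1.34000089e+00,  2.76547728e-01,  1.50600974e+00, -7.55237251e-06,
        1.36071248e+00, -1.21015572e-01]), 'qd': array([-0.00033317,  0.00109135, -0.0028936 ,  0.00122465, -0.0007876 ,
       -0.00049965]), 'effort': array([ 1.90395542e-03, -4.17699480e+01, -2.46404386e+01, -3.33443370e-05,
        5.67815179e-03,  3.25633344e-06]), 'position': array([ 0.19801859, -0.5393212 ,  0.23051583]), 'ee_rot': array([-0.12315203, -0.69615956, -0.12433599,  0.69622985]), 'contact_force': array([0.33534046, 0.23552124, 0.68637214]), 'moment': array([ 0.00327482,  0.01722406, -0.01898215]), 'width': 0.08584036369041585}
```

View pics/top0.png

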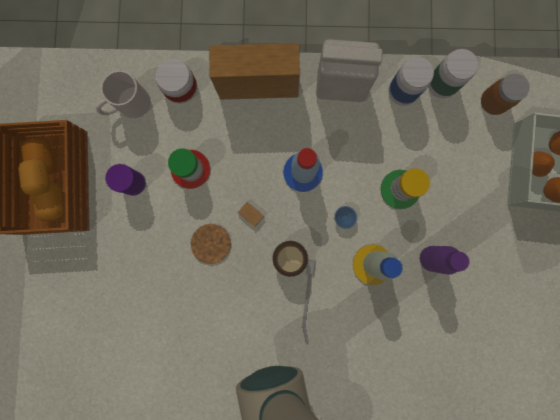

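View pics/side0.png

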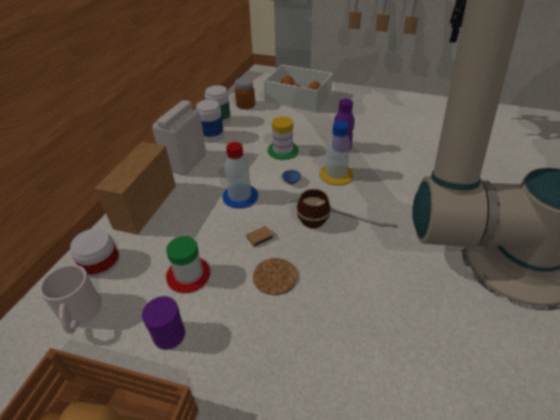

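```bash
cat > h.py <<'E'
from rig import manip
import cv2, numpy as np
HUE={"red":((172,8),),"yellow":((20,34),),"green":((45,85),),"blue":((100,122),)}
MATSEED={"top":{"blue":(303,172),"red":(190,169),"yellow":(373,265),"green":(401,190),"cork":(211,244)},
 "side":{"blue":(240,196),"red":(188,273),"yellow":(337,173),"green":(283,150),"cork":(275,276)}}
CAPSEED={"top":{"blue":(391,268),"red":(307,158),"yellow":(415,183),"green":(183,162)},
 "side":{"blue":(341,130),"red":(235,151),"yellow":(283,124),"green":(183,250)}}
H={"blue":.145,"red":.145,"yellow":.085,"green":.077}  # cap mid heights on mats
def ray(im,uv):
    d=im["R"].T@np.linalg.solve(im["K"],[uv[0],uv[1],1.]); return -im["R"].T@im["t"],d
def onplane(im,uv,z):
    o,d=ray(im,uv); return (o+d*(z-o[2])/d[2])[:2]
def proj(im,X):
    p=im["K"]@(im["R"]@np.array(X)+im["t"]); return p[:2]/p[2]
def mask(im,c):
    h,s,v=cv2.split(cv2.cvtColor(im["frame"],cv2.COLOR_RGB2HSV))
    if c=="cork": return ((h>4)&(h<20)&(s>75)&(v>60)).astype(np.uint8)
    lo,hi=HUE[c][0]; m=((h>=lo)|(h<=hi)) if lo>hi else ((h>=lo)&(h<=hi))
    return (m&(s>120)&(v>50)).astype(np.uint8)
def near(im,c,seed,r):
    n,l,st,ce=cv2.connectedComponentsWithStats(mask(im,c)); out=[i for i in range(1,n) if st[i,4]>15 and np.hypot(*(ce[i]-seed))<r]
    return l,st,ce,out
def cap(im,c,seed,r=20):
    l,st,ce,o=near(im,c,seed,r); i=max(o,key=lambda i:st[i,4]); return ce[i],st[i]
def mat(im,c,seed,r=28):
    l,st,ce,o=near(im,c,seed,r); ys,xs=np.nonzero(np.isin(l,o))
    P=np.array([onplane(im,p,.006) for p in zip(xs,ys)],np.float32)
    (x,y),R=cv2.minEnclosingCircle(P); return x,y,R
def tri(a,ua,b,ub):
    (o1,d1),(o2,d2)=ray(a,ua),ray(b,ub); s=np.linalg.lstsq(np.c_[d1,-d2],o2-o1,rcond=None)[0]
    p,q=o1+d1*s[0],o2+d2*s[1]; return (p+q)/2,np.linalg.norm(p-q)
E
python3 - <<'E'
from h import *
np.set_printoptions(precision=4,suppress=True)
I={n:manip.get_image(n) for n in("top","side")}
for c in ("blue","red","yellow","green","cork"):
    for n in I:
        try: print("mat",c,n,np.round(mat(I[n],c,MATSEED[n][c]),4))
        except Exception as e: print(c,n,e)
    if c!="cork":
        u={n:cap(I[n],c,CAPSEED[n][c]) for n in I}
        for n in I: print("  cap",c,n,u[n][0],u[n][1],onplane(I[n],u[n][0],H[c]))
        print("  tri",*tri(I["top"],u["top"][0],I["side"],u["side"][0]))
print("mate",onplane(I["top"],(290,259),.075))
print("purple bottle top",onplane(I["top"],(459,262),.15))
print("purple jar",onplane(I["top"],(121,178),.082),"box",onplane(I["top"],(255,97),.0))
E
```

```text
mat blue top [ 0.6552 -0.0099  0.0453]
mat blue side [ 0.6555 -0.007   0.0453]
  cap blue top [391.0094 266.9969] [381 258  21  19 318] [ 0.4436 -0.1832]
  cap blue side [340.3349 128.3821] [333 121  16  16 212] [ 0.4426 -0.1798]
  tri [ 0.4434 -0.1839  0.1425] 0.0001853446955656058
mat red top [0.6568 0.2572 0.0467]
mat red side [0.6566 0.2591 0.0467]
  cap red top [306.5311 157.7803] [298 148  19  21 305] [ 0.6586 -0.0127]
  cap red side [234.2183 149.8646] [227 142  16  17 229] [ 0.6578 -0.0105]
  tri [ 0.659  -0.0127  0.1433] 2.706559052568169e-05
mat yellow top [ 0.4417 -0.177   0.0469]
mat yellow side [ 0.4418 -0.1735  0.0469]
  cap yellow top [414.1259 182.5191] [399 168  31  30 707] [ 0.6226 -0.2488]
  cap yellow side [282.1315 124.4671] [272 117  21  16 289] [ 0.623  -0.2486]
  tri [ 0.6228 -0.2488  0.0849] 0.0004903174244323104
mat green top [ 0.6204 -0.2376  0.0442]
mat green side [ 0.6192 -0.2359  0.0439]
  cap green top [182.022 162.147] [169 149  27  27 592] [0.658  0.2573]
  cap green side [181.9549 250.2301] [167 237  30  28 665] [0.6578 0.2556]
  tri [0.6573 0.2567 0.0785] 0.0007891595031023539
mat cork top [0.4814 0.2025 0.047 ]
mat cork side [0.4813 0.2035 0.0473]
mate [0.4519 0.0157]
purple bottle top [ 0.4567 -0.315 ]
purple jar [0.6191 0.3875] box [0.8373 0.1081]
```

```bash
python3 -m crank '{"grip":[1,1,1,1,1,1,1,1,1,1,1,1,1,1,1,1,1,1,1,1],"slide":[[46,79.7,0],[46,79.7,0],[46,79.7,0],[46,79.7,0],[46,79.7,0],[46,79.7,0],[46,79.7,0],[46,79.7,0],[46,79.7,0],[46,79.7,0],[46,79.7,0],[46,79.7,0],[46,79.7,0],[46,79.7,0],[46,79.7,0],[46,79.7,0],[46,79.7,0],[46,79.7,0],[46,79.7,0],[46,79.7,0]],"roll":[0,0,0,0,0,0,0,0,0,0,0,0,0,0,0,0,0,0,0,0]}' 30
```

```text
clock: 2.2
position: [0.659, 0.2603, 0.2296]
ee_rot: [-0.125, -0.696, -0.125, 0.696]
contact_force: [-0.1, -0.0, 0.1]
width: 0.0855
```

```bash
python3 -m crank '{"grip":[1,1,1,1,1,1],"slide":[[0,0,-3],[0,0,-6],[0,0,-9],[0,0,-11],[0,0,-11],[0,0,-11]],"roll":[0,0,0,0,0,0]}'
python3 - <<'E'
from h import *
cv2.imwrite("pics/t1.png",manip.get_image("top")["frame"][100:320,100:460,::-1].repeat(2,0).repeat(2,1))
E
```

```text
clock: 2.8
position: [0.658, 0.2563, 0.1217]
ee_rot: [-0.124, -0.696, -0.123, 0.696]
contact_force: [-0.8, -0.7, -0.2]
width: 0.0854
```

View pics/t1.png

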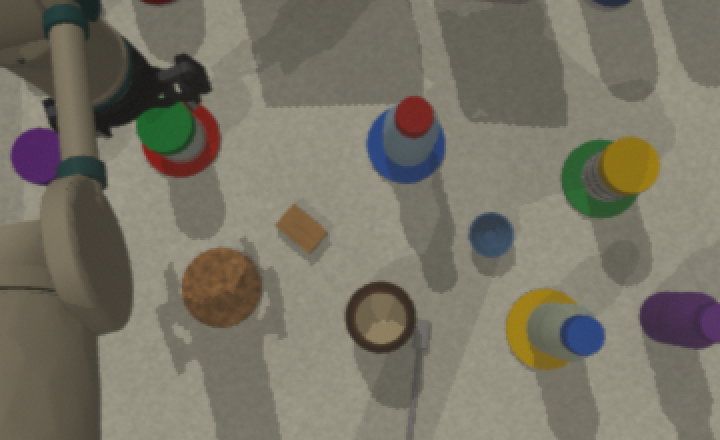

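Gripper straddles the green lid (crop px ~165,128), with the fingers clear of the purple jar. Descend and grip.

```bash
python3 -m crank '{"grip":[1,1,1,1,1,0,0,0,0,0,0,0],"slide":[[0,0,-2.5],[0,0,-5],[0,0,-6.7],[0,0,-6.7],[0,0,-6.7],[0,0,-6.7],[0,0,-6.7],[0,0,-6.7],[0,0,-6.7],[0,0,-6.7],[0,0,-6.7],[0,0,-6.7]],"roll":[0,0,0,0,0,0,0,0,0,0,0,0]}' 40
```

```text
clock: 4.05
position: [0.6596, 0.2572, 0.0567]
ee_rot: [0.124, 0.698, 0.124, -0.695]
contact_force: [0.1, -0.8, 6.8]
width: 0.061
```

```bash
python3 -m crank '{"grip":[0,0,0,0,0,0,0,0,0,0,0,0,0,0,0,0],"slide":[[0,0,1],[0,0,3],[0,0,5],[-2,-0.6,6],[-5,-1.5,6],[-8,-2.4,6],[-11,-3.4,6],[-14,-4.3,6],[-16.5,-5.1,6],[-17.7,-5.4,6],[-17.7,-5.4,5],[-17.7,-5.4,3.5],[-17.7,-5.4,2],[-17.7,-5.4,2],[-17.7,-5.4,2],[-17.7,-5.4,2]],"roll":[0,0,0,0,0,0,0,0,0,0,0,0,0,0,0,0]}'
python3 - <<'E'
from h import *
t=manip.get_image("top");s=manip.get_image("side")
print(manip.get_state()["position"],manip.get_state()["width"])
for n,im in(("top",t),("side",s)):
    try: p=cap(im,"green",proj(im,[.481,.203,.1]),30); print(n,p, onplane(im,p[0],.097))
    except Exception as e: print(n,e)
print(mat(t,"red",MATSEED["top"]["red"]),mat(s,"red",MATSEED["side"]["red"]))
cv2.imwrite("pics/s2.png",s["frame"][100:400,50:450,::-1].repeat(2,0).repeat(2,1))
E
```

```text
clock: 5.65
position: [0.4825, 0.2036, 0.0747]
ee_rot: [0.124, 0.697, 0.124, -0.696]
contact_force: [0.1, -0.6, -3.5]
width: 0.061
[0.48212862 0.20346096 0.07492212] 0.060937564024977
top (array([209.01639344, 252.42622951]), array([203, 247,  12,  12,  61], dtype=int32)) [0.46270523 0.1866147 ]
side (array([283.78212291, 247.37430168]), array([279, 235,  10,  25, 179], dtype=int32)) [0.46130479 0.20015371]
(0.6567453145980835, 0.25731161236763, 0.046767860651016235) (0.6565724015235901, 0.258341521024704, 0.047197695821523666)
```

View pics/s2.png

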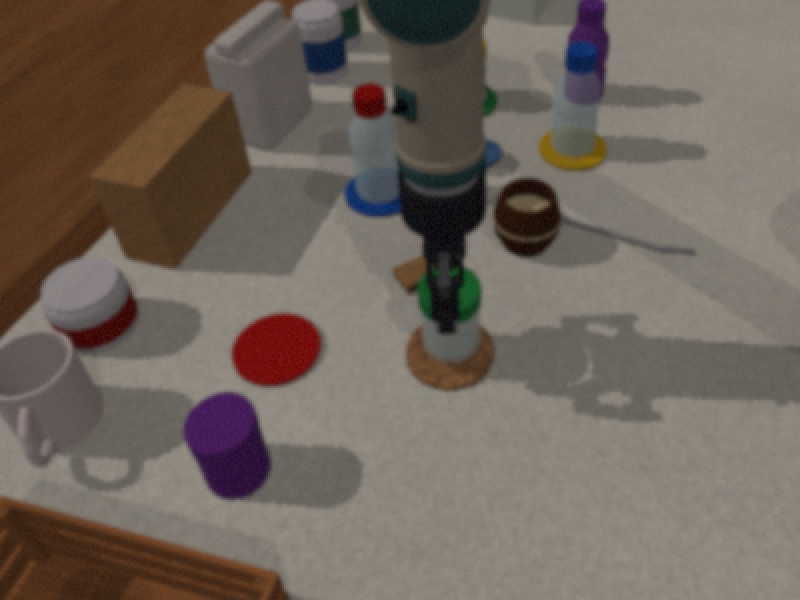

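The jar hangs upright over the cork mat (crop px ~450,350) and the red mat is free. Lower, release, rise, go to above the red bottle.

```bash
python3 -m crank '{"grip":[0,0,0,0,1,1,1,1,1,1,1,1,1,1,1],"slide":[[0,0,-1],[0,0,-1.9],[0,0,-1.9],[0,0,-1.9],[0,0,-1.9],[0,0,-1.9],[0,0,-1.9],[0,0,-1.9],[0,0,-1.9],[0,0,0],[0,0,3],[0,0,7],[0,0,11],[0,0,13],[0,0,13]],"roll":[0,0,0,0,0,0,0,0,0,0,0,0,0,0,0]}'
python3 -m crank '{"grip":[1,1,1,1,1,1,1,1,1,1,1],"slide":[[3,-3.6,0],[6,-7.2,0],[9,-10.9,0],[12,-14.5,0],[15,-18.1,0],[17.7,-21.6,0],[17.7,-21.6,0],[17.7,-21.6,0],[17.7,-21.6,0],[17.7,-21.6,0],[17.7,-21.6,0]],"roll":[0,0,0,0,0,0,0,0,0,0,0]}'
python3 - <<'E'
from h import *
t=manip.get_image("top");s=manip.get_image("side")
pt=[cap(im,"green",proj(im,[.4815,.203,.077]),20)[0] for im in(t,s)]
print(tri(t,pt[0],s,pt[1]), manip.get_state()["position"])
cv2.imwrite("pics/s3.png",s["frame"][50:350,100:500,::-1].repeat(2,0).repeat(2,1))
E
```

```text
clock: 7.25
position: [0.4832, 0.2039, 0.2078]
ee_rot: [0.124, 0.699, 0.124, -0.693]
contact_force: [0.2, -0.3, -0.2]
width: 0.085
clock: 8.35
position: [0.6575, -0.0116, 0.2045]
ee_rot: [-0.124, -0.696, -0.124, 0.696]
contact_force: [0.0, 0.4, 0.0]
width: 0.0854
(array([0.47811334, 0.2033614 , 0.07934354]), np.float64(0.0012443710657809826)) [ 0.65778158 -0.01186853  0.20470125]
```

View pics/s3.png

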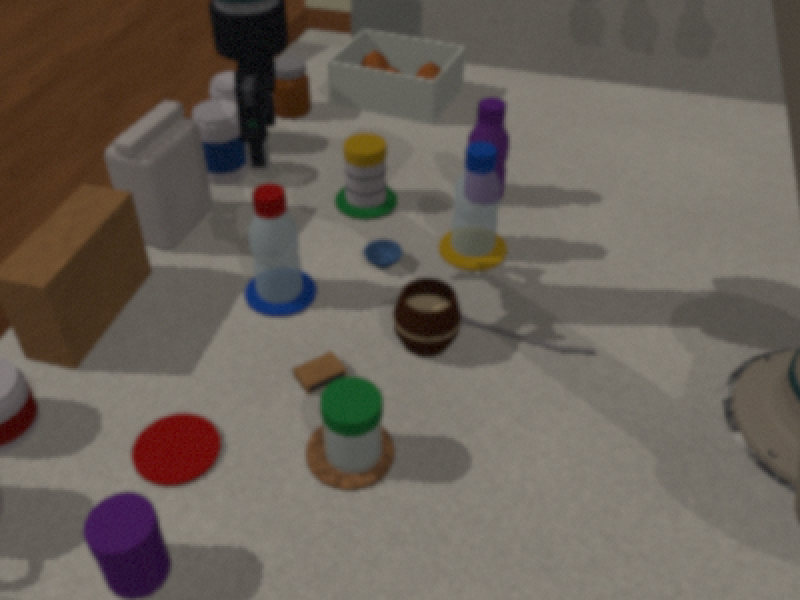

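The jar stands on the cork mat (crop px 350,450) and the gripper is above the red cap (270,200).

```bash
python3 -m crank '{"grip":[1,1,1,1,1,1,0,0,0,0,0,0,0,0,0],"slide":[[0.1,0,-2],[0.1,-0.1,-4],[0.1,-0.1,-6],[0.1,-0.1,-8.1],[0.1,-0.1,-8.1],[0.1,-0.1,-8.1],[0.1,-0.1,-8.1],[0.1,-0.1,-8.1],[0.1,-0.1,-8.1],[0.1,-0.1,-8.1],[0.1,-0.1,-8.1],[0.1,-0.1,-8.1],[0.1,-0.1,-8.1],[0.1,-0.1,-8.1],[0.1,-0.1,-8.1]],"roll":[0,0,0,0,0,0,0,0,0,0,0,0,0,0,0]}' 30
```

```text
clock: 9.95
position: [0.6597, -0.0138, 0.1244]
ee_rot: [0.124, 0.697, 0.124, -0.696]
contact_force: [-0.4, 0.6, 5.9]
width: 0.0374
```

```bash
python3 -m crank '{"grip":[0,0,0,0,0,0,0,0,0,0,0,0,0,0,0,0,0,0,0,0],"slide":[[0,0,1],[0,0,3],[0,1,4],[0,3,4],[0,6,4],[0,9,4],[0,12,4],[0,15,4],[0,18,4],[0,21,4],[0,24,4],[0,26,4],[-0.1,27,4],[-0.1,27.1,3],[-0.1,27.1,2],[-0.1,27.1,1],[-0.1,27.1,1],[-0.1,27.1,1],[-0.1,27.1,1],[-0.1,27.1,1]],"roll":[0,0,0,0,0,0,0,0,0,0,0,0,0,0,0,0,0,0,0,0]}'
python3 - <<'E'
from h import *
t=manip.get_image("top");s=manip.get_image("side")
print(manip.get_state()["position"],mat(t,"blue",MATSEED["top"]["blue"],20),mat(s,"blue",MATSEED["side"]["blue"],20))
cv2.imwrite("pics/s4.png",s["frame"][50:350,50:450,::-1].repeat(2,0).repeat(2,1))
E
```

```text
clock: 11.95
position: [0.6586, 0.257, 0.1339]
ee_rot: [0.124, 0.697, 0.124, -0.696]
contact_force: [-0.1, 0.1, -0.2]
width: 0.0374
[0.6584433  0.25712943 0.13386829] (0.6558628678321838, -0.010001218877732754, 0.04606766626238823) (0.6548656821250916, -0.008610607124865055, 0.04602108523249626)
```

View pics/s4.png

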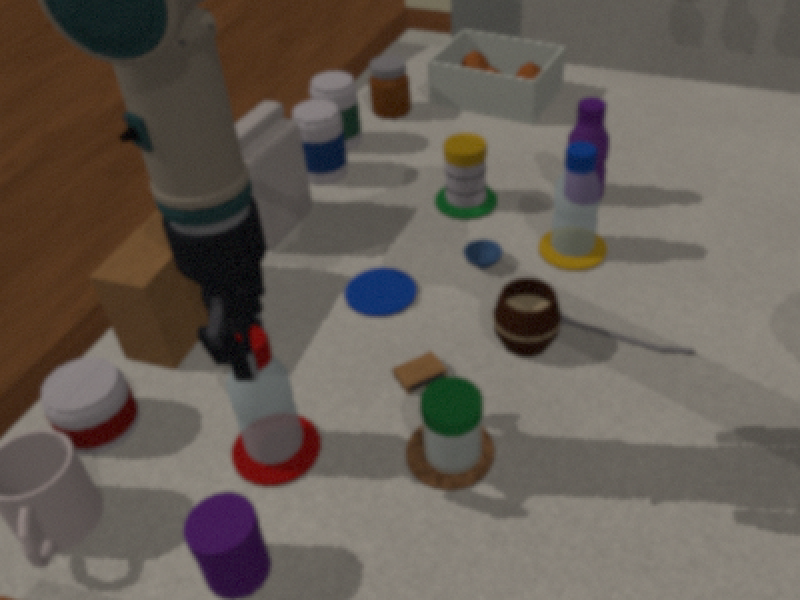

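Bottle hangs upright over the red mat (crop px 275,450), and the blue mat at (380,290) is empty. Lower, release, and go on to the blue bottle.

```bash
python3 -m crank '{"grip":[0,0,0,0,1,1,1,1,1,1,1,1,1,1,1],"slide":[[0,0,-0.5],[0,0,-0.9],[0,0,-0.9],[0,0,-0.9],[0,0,-0.9],[0,0,-0.9],[0,0,-0.9],[0,0,-0.9],[0,0,-0.9],[0,0,-0.9],[0,0,1],[0,0,4],[0,0,7],[0,0,7],[0,0,7]],"roll":[0,0,0,0,0,0,0,0,0,0,0,0,0,0,0]}'
python3 -m crank '{"grip":[1,1,1,1,1,1,1,1,1,1,1,1,1,1,1,1],"slide":[[-2,-4,0],[-4,-8.2,0],[-6,-12.3,0],[-8,-16.4,0],[-10,-20.5,0],[-12,-24.6,0],[-14,-28.7,0],[-16,-32.8,0],[-18,-36.9,0],[-20,-41,0],[-21.5,-44.1,0],[-21.5,-44.1,0],[-21.5,-44.1,0],[-21.5,-44.1,0],[-21.5,-44.1,0],[-21.5,-44.1,0]],"roll":[0,0,0,0,0,0,0,0,0,0,0,0,0,0,0,0]}'
python3 - <<'E'
from h import *
t=manip.get_image("top");s=manip.get_image("side")
pt=[cap(im,"red",proj(im,[.657,.257,.145]),12)[0] for im in(t,s)]
print(tri(t,pt[0],s,pt[1]), manip.get_state()["position"])
cv2.imwrite("pics/s5.png",s["frame"][50:350,100:500,::-1].repeat(2,0).repeat(2,1))
E
```

```text
clock: 13.55
position: [0.6584, 0.2573, 0.2042]
ee_rot: [0.124, 0.697, 0.124, -0.696]
contact_force: [0.6, 0.1, -0.2]
width: 0.0856
clock: 15.15
position: [0.4435, -0.1828, 0.2032]
ee_rot: [-0.124, -0.696, -0.124, 0.696]
contact_force: [-0.5, -0.2, -0.5]
width: 0.0853
(array([0.65656408, 0.25869804, 0.14403402]), np.float64(0.0006013044309700142)) [ 0.44343183 -0.1830715   0.20325557]
```

View pics/s5.png

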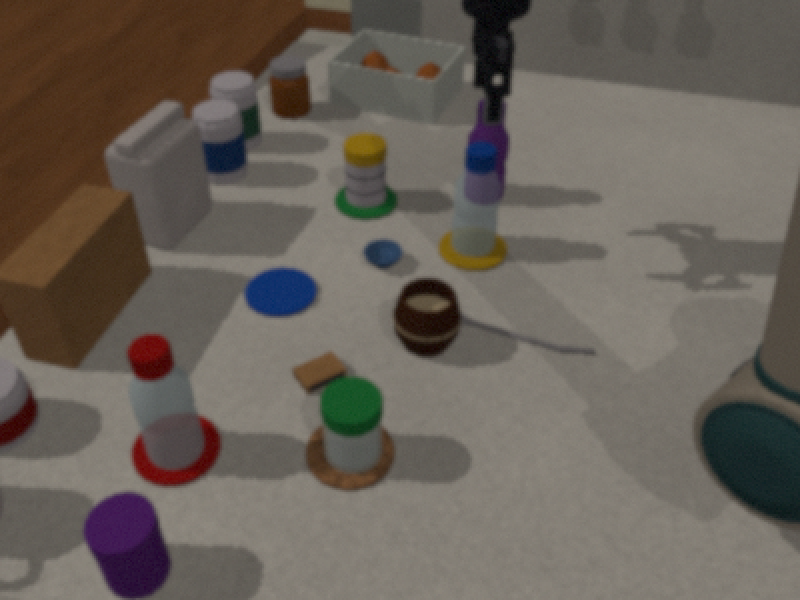

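Red bottle stands centred on the red mat (crop px 175,445); gripper is above the blue cap (482,155).

```bash
python3 -m crank '{"grip":[1,1,1,1,1,1,0,0,0,0,0,0,0,0,0],"slide":[[0,-0.1,-2],[0,-0.1,-4],[0,-0.1,-6],[0,-0.1,-8],[0,-0.1,-8],[0,-0.1,-8],[0,-0.1,-8],[0,-0.1,-8],[0,-0.1,-8],[0,-0.1,-8],[0,-0.1,-8],[0,-0.1,-8],[0,-0.1,-8],[0,-0.1,-8],[0,-0.1,-8]],"roll":[0,0,0,0,0,0,0,0,0,0,0,0,0,0,0]}' 30
python3 -m crank '{"grip":[0,0,0,0,0,0,0,0,0,0,0,0,0,0,0,0,0,0,0,0],"slide":[[0,0,1],[0,0,3],[0,0,5],[1,0.8,6],[3,2.5,6],[5.5,4.5,6],[8,6.6,6],[10.5,8.6,6],[13,10.7,6],[15.5,12.8,6],[18,14.8,6],[20,16.5,6],[21.2,17.4,6],[21.2,17.4,5],[21.2,17.4,3.5],[21.2,17.4,2],[21.2,17.4,1],[21.2,17.4,1],[21.2,17.4,1],[21.2,17.4,1]],"roll":[0,0,0,0,0,0,0,0,0,0,0,0,0,0,0,0,0,0,0,0]}'
python3 - <<'E'
from h import *
t=manip.get_image("top");s=manip.get_image("side")
print(manip.get_state()["position"],mat(t,"yellow",MATSEED["top"]["yellow"],20),mat(s,"yellow",MATSEED["side"]["yellow"],20))
cv2.imwrite("pics/s6.png",s["frame"][50:350,100:500,::-1].repeat(2,0).repeat(2,1))
E
```

```text
clock: 16.75
position: [0.4436, -0.185, 0.1241]
ee_rot: [0.124, 0.697, 0.123, -0.696]
contact_force: [0.0, 0.4, 6.2]
width: 0.0373
clock: 18.75
position: [0.6555, -0.0112, 0.1342]
ee_rot: [0.124, 0.697, 0.123, -0.696]
contact_force: [0.2, 0.6, -1.1]
width: 0.0373
[ 0.65560532 -0.01102981  0.1342945 ] (0.4417237639427185, -0.17763103544712067, 0.04682864621281624) (0.44126445055007935, -0.17393189668655396, 0.047883983701467514)
```

View pics/s6.png

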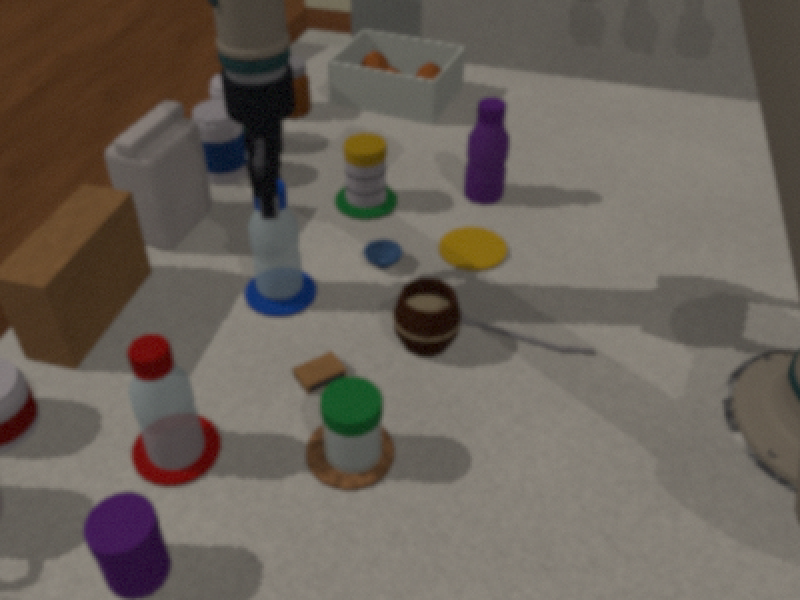

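Blue bottle hangs upright over the blue mat (crop px 280,290); yellow mat (473,248) is free.

```bash
python3 -m crank '{"grip":[0,0,0,0,1,1,1,1,1,1,1,1,1,1,1],"slide":[[0,0,-0.5],[0,0,-0.9],[0,0,-0.9],[0,0,-0.9],[0,0,-0.9],[0,0,-0.9],[0,0,-0.9],[0,0,-0.9],[0,0,-0.9],[0,0,-0.9],[0,0,1],[0,0,4],[0,0,7],[0,0,7],[0,0,7]],"roll":[0,0,0,0,0,0,0,0,0,0,0,0,0,0,0]}'
python3 -m crank '{"grip":[1,1,1,1,1,1,1,1,1,1,1,1,1,1,1],"slide":[[-0.5,-4,0],[-1,-8,0],[-1.6,-12,0],[-2.2,-16,0],[-2.8,-20,0],[-3.3,-23.8,0],[-3.3,-23.8,-2],[-3.3,-23.8,-4],[-3.3,-23.8,-6],[-3.3,-23.8,-8],[-3.3,-23.8,-8],[-3.3,-23.8,-8],[-3.3,-23.8,-8],[-3.3,-23.8,-8],[-3.3,-23.8,-8]],"roll":[0,0,0,0,0,0,0,0,0,0,0,0,0,0,0]}'
python3 - <<'E'
from h import *
t=manip.get_image("top");s=manip.get_image("side")
pt=[cap(im,"blue",proj(im,[.656,-.01,.145]),12)[0] for im in(t,s)]
print(tri(t,pt[0],s,pt[1]), manip.get_state()["position"])
cv2.imwrite("pics/s7.png",np.hstack([s["frame"][50:350,150:400,::-1],t["frame"][80:380,250:500,::-1]]))
E
```

```text
clock: 20.35
position: [0.6554, -0.0109, 0.2041]
ee_rot: [0.124, 0.697, 0.124, -0.696]
contact_force: [-0.3, -0.1, -0.7]
width: 0.0855
clock: 21.85
position: [0.6226, -0.249, 0.1244]
ee_rot: [0.124, 0.697, 0.123, -0.696]
contact_force: [-0.2, -0.3, 0.4]
width: 0.0854
(array([ 0.65528654, -0.00861818,  0.1431267 ]), np.float64(5.366808879143966e-05)) [ 0.62238092 -0.24890743  0.12403615]
```

View pics/s7.png

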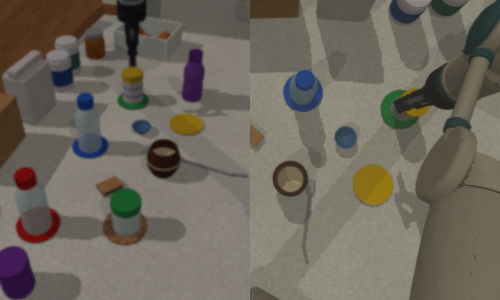

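Blue bottle is centred on its mat; gripper is aligned above the tin. Grip it and carry it to the yellow mat.

```bash
python3 -m crank '{"grip":[1,1,1,1,1,0,0,0,0,0,0,0],"slide":[[0,0,-2],[0,0,-4],[0,0,-6],[0,0,-6],[0,0,-6],[0,0,-6],[0,0,-6],[0,0,-6],[0,0,-6],[0,0,-6],[0,0,-6],[0,0,-6]],"roll":[0,0,0,0,0,0,0,0,0,0,0,0]}' 40
python3 -m crank '{"grip":[0,0,0,0,0,0,0,0,0,0,0,0,0,0,0,0,0,0],"slide":[[0,0,1],[0,0,3],[0,0,5],[-2,0.8,6],[-5,2,6],[-8,3.2,6],[-11,4.4,6],[-14,5.6,6],[-16.5,6.6,6],[-18.1,7.3,6],[-18.1,7.3,5],[-18.1,7.3,3.5],[-18.1,7.3,2],[-18.1,7.3,1],[-18.1,7.3,1],[-18.1,7.3,1],[-18.1,7.3,1],[-18.1,7.3,1]],"roll":[0,0,0,0,0,0,0,0,0,0,0,0,0,0,0,0,0,0]}'
python3 - <<'E'
from h import *
t=manip.get_image("top");s=manip.get_image("side")
for n,im in(("top",t),("side",s)):
    try: print(mat(im,"green",MATSEED[n]["green"],20))
    except Exception as e: print(n,e)
cv2.imwrite("pics/s8.png",np.hstack([s["frame"][50:350,150:450,::-1],t["frame"][80:380,250:500,::-1]]))
E
```

```text
clock: 23.15
position: [0.6232, -0.2492, 0.0651]
ee_rot: [0.124, 0.697, 0.123, -0.695]
contact_force: [-1.0, 0.6, 5.9]
width: 0.0608
clock: 24.95
position: [0.4417, -0.1762, 0.0739]
ee_rot: [0.124, 0.697, 0.123, -0.696]
contact_force: [-0.2, -0.4, -1.8]
width: 0.0608
(0.619408369064331, -0.2411087155342102, 0.04521384462714195)
(0.6185921430587769, -0.23832698166370392, 0.044432733207941055)
```

View pics/s8.png

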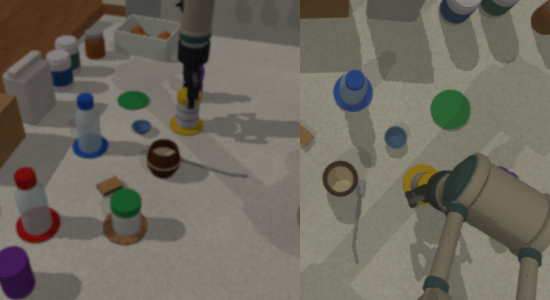

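The tin hangs upright over the yellow mat (px ~187,122), and the green mat is free. Lower, release, go to the jar on the cork mat.

```bash
python3 -m crank '{"grip":[0,0,0,0,1,1,1,1,1,1,1,1,1,1,1],"slide":[[0,0,-0.5],[0,0,-0.9],[0,0,-0.9],[0,0,-0.9],[0,0,-0.9],[0,0,-0.9],[0,0,-0.9],[0,0,-0.9],[0,0,-0.9],[0,0,-0.9],[0,0,1],[0,0,4],[0,0,8],[0,0,11],[0,0,11]],"roll":[0,0,0,0,0,0,0,0,0,0,0,0,0,0,0]}'
python3 -m crank '{"grip":[1,1,1,1,1,1,1,1,1,1,1,1,1,1,1,1,1],"slide":[[0.4,4,0],[0.8,8,0],[1.2,12,0],[1.6,16,0],[2,20,0],[2.4,24,0],[2.8,28,0],[3.2,32,0],[3.6,36,0],[3.8,38,0],[3.8,38,-2],[3.8,38,-4],[3.8,38,-6],[3.8,38,-6],[3.8,38,-6],[3.8,38,-6],[3.8,38,-6]],"roll":[0,0,0,0,0,0,0,0,0,0,0,0,0,0,0,0,0]}'
python3 - <<'E'
from h import *
t=manip.get_image("top");s=manip.get_image("side")
pt=[cap(im,"yellow",proj(im,[.4415,-.176,.085]),15)[0] for im in(t,s)]
print(tri(t,pt[0],s,pt[1]), manip.get_state()["position"])
cv2.imwrite("pics/s9.png",np.hstack([s["frame"][50:350,150:450,::-1],t["frame"][80:380,150:450,::-1]]))
E
```

```text
clock: 26.55
position: [0.4439, -0.1773, 0.1876]
ee_rot: [0.126, 0.699, 0.122, -0.694]
contact_force: [0.8, -1.5, -0.5]
width: 0.0855
clock: 28.25
position: [0.4799, 0.2043, 0.1243]
ee_rot: [0.124, 0.697, 0.124, -0.695]
contact_force: [-0.4, -0.3, -0.3]
width: 0.0852
(array([ 0.44188151, -0.16293519,  0.09209513]), np.float64(0.006434005853761193)) [0.47967592 0.20425607 0.12417076]
```

View pics/s9.png

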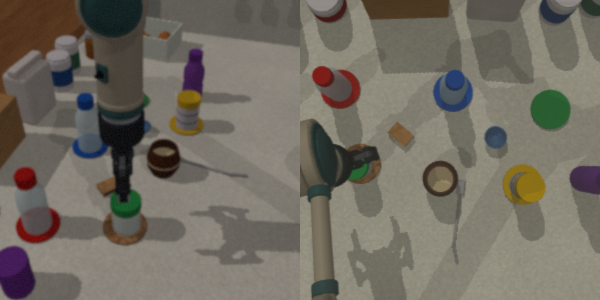

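Tin stands upright on the yellow mat (left px 187,122); gripper is above the jar. Grip and carry it at 10 cm lift past the gourd to the green mat.

```bash
python3 -m crank '{"grip":[1,1,1,1,1,0,0,0,0,0,0,0],"slide":[[0,0,-2.5],[0,-0.1,-5],[0,-0.1,-6.7],[0,-0.1,-6.7],[0,-0.1,-6.7],[0,-0.1,-6.7],[0,-0.1,-6.7],[0,-0.1,-6.7],[0,-0.1,-6.7],[0,-0.1,-6.7],[0,-0.1,-6.7],[0,-0.1,-6.7]],"roll":[0,0,0,0,0,0,0,0,0,0,0,0]}' 40
python3 -m crank '{"grip":[0,0,0,0,0,0,0,0,0,0,0,0,0,0,0,0,0,0,0,0],"slide":[[0,0,1],[0,0,3],[0,0,6],[0,0,9],[0.3,-1,10],[1,-3.2,10],[2,-6.4,10],[3,-9.6,10],[4,-12.8,10],[5,-16,10],[6,-19.2,10],[7,-22.4,10],[8,-25.6,10],[9,-28.8,10],[10,-32,10],[11,-35.2,10],[12,-38.4,10],[13,-41.6,10],[13.7,-43.8,10],[13.9,-44.3,10]],"roll":[0,0,0,0,0,0,0,0,0,0,0,0,0,0,0,0,0,0,0,0]}'
python3 -m crank '{"grip":[0,0,0,0,0,0,0],"slide":[[0,0,-3],[0,0,-6],[0,0,-8],[0,0,-9],[0,0,-9],[0,0,-9],[0,0,-9]],"roll":[0,0,0,0,0,0,0]}'
python3 - <<'E'
from h import *
t=manip.get_image("top");s=manip.get_image("side")
cv2.imwrite("pics/s10.png",np.hstack([s["frame"][50:350,150:450,::-1],t["frame"][80:380,200:500,::-1]]))
E
```

```text
clock: 29.55
position: [0.4803, 0.2034, 0.0579]
ee_rot: [0.124, 0.697, 0.124, -0.695]
contact_force: [-0.6, -0.9, 6.4]
width: 0.0609
clock: 31.55
position: [0.6178, -0.2434, 0.1548]
ee_rot: [-0.123, -0.696, -0.122, 0.697]
contact_force: [-0.3, 1.0, -2.2]
width: 0.0608
clock: 32.25
position: [0.6191, -0.2402, 0.0679]
ee_rot: [0.124, 0.697, 0.123, -0.695]
contact_force: [0.5, -0.0, -1.6]
width: 0.0612
```

View pics/s10.png

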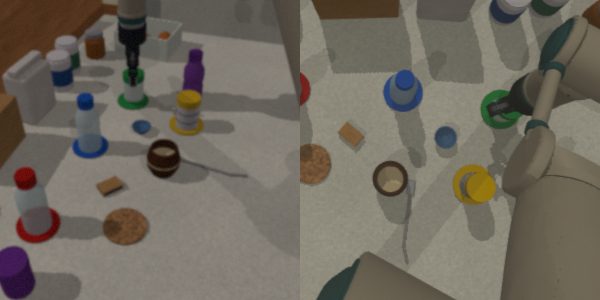

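```bash
python3 -m crank '{"grip":[0,0,0,0,1,1,1,1,1,1,1,1,1,1,1,1],"slide":[[0,0,-0.5],[0,0,-0.9],[0,0,-0.9],[0,0,-0.9],[0,0,-0.9],[0,0,-0.9],[0,0,-0.9],[0,0,-0.9],[0,0,-0.9],[0,0,-0.9],[0,0,1],[0,0,5],[0,0,9],[0,0,13],[0,0,17],[0,0,17]],"roll":[0,0,0,0,0,0,0,0,0,0,0,0,0,0,0,0]}'
python3 -m crank '{"grip":[1,1,1,1,1,1,1,1,1,1,1,1],"slide":[[-4,-3,0],[-8,-6,0],[-12,-9,0],[-16,-12,0],[-20,-15,0],[-24,-18,0],[-28,-21,0],[-32,-24,0],[-36,-27,0],[-38,-28,0],[-38,-28,0],[-38,-28,0]],"roll":[0,0,0,0,0,0,0,0,0,0,0,0]}'
python3 - <<'E'
from h import *
t=manip.get_image("top");s=manip.get_image("side")
G={"blue":(.6555,-.0095),"red":(.657,.258),"yellow":(.4415,-.176),"green":(.619,-.240)}
for c,g in G.items():
    o=[]
    for n,im in(("top",t),("side",s)):
        # circle region just around the expected cap silhouette, split off from same-coloured mat
        m=mask(im,c); roi=np.zeros_like(m); r=.019 if H[c]>.1 else .031
        p=np.array([proj(im,[g[0]+(r+.006)*np.cos(a),g[1]+(r+.006)*np.sin(a),H[c]+z]) for a in np.linspace(0,6.28,40) for z in(-.013,.013)],np.float32)
        cv2.fillConvexPoly(roi,cv2.convexHull(p).astype(np.int32),1)
        M=cv2.moments(m*roi,True); u=(M["m10"]/M["m00"],M["m01"]/M["m00"]); o.append(u)
        print(c,n,np.round(onplane(im,u,H[c])-g,4),"mat",np.round(mat(im,c,MATSEED[n][c],20),3))
    print("  tri",*np.round(tri(t,o[0],s,o[1])[0],4))
print(manip.get_state()["position"])
cv2.imwrite("pics/s11.png",np.hstack([s["frame"][70:350,130:480,::-1],t["frame"][100:380,130:480,::-1]]))
E
```

```text
clock: 33.95
position: [0.6212, -0.2413, 0.2437]
ee_rot: [0.127, 0.7, 0.121, -0.692]
contact_force: [-0.4, -0.8, 0.8]
width: 0.0853
clock: 35.15
position: [0.238, -0.5195, 0.2358]
ee_rot: [0.123, 0.697, 0.124, -0.696]
contact_force: [0.2, 0.5, -0.7]
width: 0.0852
blue top [-0.0007  0.0009] mat [ 0.66  -0.01   0.049]
blue side [-0.0015  0.0033] mat [ 0.655 -0.007  0.045]
  tri 0.6552 -0.0086 0.1431
red top [-0.0009  0.0003] mat [0.657 0.257 0.047]
red side [-0.0008  0.0016] mat [0.656 0.259 0.047]
  tri 0.6566 0.2587 0.1439
yellow top [0.0009 0.0015] mat [ 0.442 -0.18   0.05 ]
yellow side [-0.0001  0.0014] mat [ 0.442 -0.173  0.047]
  tri 0.4419 -0.1746 0.0848
green top [0.0004 0.0006] mat [ 0.619 -0.248  0.051]
green side [-0.0015 -0.0014] mat [ 0.619 -0.238  0.044]
  tri 0.618 -0.2395 0.0781
[ 0.23913043 -0.51897141  0.23606442]
```

View pics/s11.png

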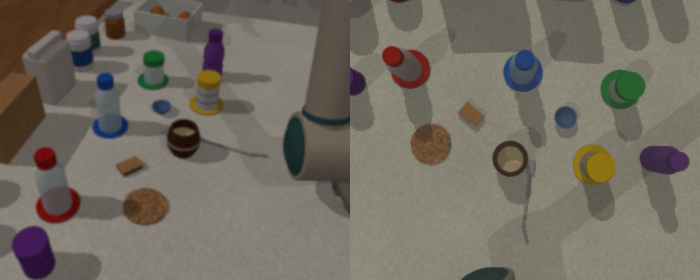

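All four stand on their own mats, the cork mat is empty, the gourd is where it was, and the arm is clear.

```bash
python3 -c "
from rig import manip
print(manip.sign_off())"
```

```text
the job is handed in; nothing more can be done
None
```

All four things now stand on the mats of their own colour, and I have handed the job in, at about 35 s of the 112 s allowed. I parked the sugar jar on the cork mat, moved the red bottle, blue bottle and tea tin to their mats in turn, then took the jar to the green mat.

- **Centring:** In the last check with both cameras, every cap or lid was within about 4 mm of its mat centre. Their heights matched things standing upright on the mats to about 2 mm.
- **Cork mat, gourd and arm:** In the last picture the cork mat is empty, the gourd shows no shift by eye (I did not measure it again), and the arm is well clear of everything.
- **Checks that disagreed:** After placing, the top-view outlines of the blue, yellow and green mats came out 2–4 mm too large in radius, because each cap has the same colour as its mat and merged with it. One mid-way reading of the tin's position was wrong for the same reason. I used the mat positions measured before placing instead, and the final check of the tin, restricted to its lid, agreed with them.

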